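# Clamp a strip of moulding to the bench board with an F-clamp

### The job

Clamp the loose strip of picture-frame moulding down on the little bench board so that it can be sanded. Push it home along the low fence, slide the jaw of the upright F-clamp gently down its bar until the rubber nose bears lightly on the moulding, then screw the wing handle firmly tight, about half a turn past that point (30 N or so; the wood dents if it is overdone), and let go. Leave the tools lying round the board where they are.

Things in the scene. Friction and masses are not known exactly. Their poses are not given: they have to be found in the camera images.
- board: Plywood bench board, 235 x 290 mm, on two battens, 6 kg, standing on the table; its top face is 39 mm above the table. Origin on the table under it; x runs across the fence towards the upright clamp bar at the far edge, y along the fence, z up.
- fence_middle (a point): Foot of the fence's front face at its middle, at the height of the board's top face (board axes). The fence is a fixed batten on the board's +x side of this point, 150 mm long (75 mm to either side along y), 20 mm wide, 12 mm high. The moulding belongs on the -x side, its back touching the fence all along.
- moulding_middle (a point): Centre (half-way up) of the loose strip of brown frame moulding, 32 mm wide (x), 270 long (y), 22 high. Its back (own -x) faces the fence: upright back, flat top 15 mm wide, then a slope down to a 9 mm lip. It starts on the board 34 to 63 mm short of the fence, askew. Home: 16 mm in front of fence_middle, its ends 60 mm beyond the fence's ends: pinch it across there, 105 mm from the centre.
- jaw (a joint): How far the sliding jaw has moved down its bar, m: 0 at the top, 0.06 at the end. It stays where it is left. Taken at jaw_push and held square it slides with 3 to 9 N; pushed at the screw end it tilts and binds. Once the nose bears, the push rises by some 2.5 N per mm; stop at about 3 N above the sliding force. On release the arm then leans back and stays bound on the bar.
- jaw_push (a point): Middle of the top of the jaw's grey iron arm (20 mm thick, 26 high, along board x), 46 mm from the bar's middle and 84 mm from the screw: take the jaw here. Bar: 20 x 8 mm, top 166 mm above the table. Board axes; bearing, the arm tilts up at the screw end (own +x dips): 0.012 to 0.018 rad when lightly home (under 0.009: not bearing), 0.031 at 26 N, 0.042 at 43 N; 0.0075 per rad of screw.
- pad_face (a point): Lowest point of the black rubber nose (17 mm across) under the clamp's screw, 58 mm below jaw_push at screw = 0 (1.3 mm lower per rad). It hangs 8.5 mm in front of the fence's face, over the flat top of a moulding that is home, so it bears at about 61 mm above the table; the jaw has to be felt on some 1 to 2 mm past that before it presses.
- screw (a joint): Turn of the clamp's screw, rad: growing = clockwise from above = nose down, 8 mm per full turn. It drags with about 0.06 N m at any load and stays where it is left. Once the nose bears and the jaw is bound the wing keeps its height, and each rad adds 8 to 12 N: 2.5 to 3 rad make it firm. Under 21 N the moulding is not held, 21 to 42 N is right, from 60 N the wood dents.
- wing_middle (a point): Centre of the flat wing handle on top of the screw: 54 mm long (own x), 12 mm thick (own y), 22 mm high; its lower edge is about 31 mm above the jaw's arm at screw = 0. Own z is the screw's axis. Pinch it across its thickness and turn at most 1.5 rad a grasp.
- pencil: Yellow pencil, 185 mm, on the table in front of the board; stays.
- tape_measure: Yellow tape measure, 65 x 89 x 34 mm, on the table right of the board; stays.
- glue_tube: Black tube with a red cap, 172 mm, on the table at the left behind the board; stays.
- sanding_block: Brown sanding block, 66 x 100 x 32 mm, on the table at the left in front of the board; stays.

How it is judged:
By the outcome, as a careful person would: the job done as asked, in the order asked, and still so for the second after the job is handed in, with the robot touching nothing.
It also fails if it takes over 64 s, if anything falls off the work surface, if the arm or the gripper's body presses on something with over 40 N, if the wrist force passes 120 N, or if a joint passes its speed limit or range.

### The arm

A 6-joint arm with a two-finger parallel gripper is mounted at the origin on a cart in front of the work surface, level with it; the furniture and walls round the work are solid. World frame = base frame: x ahead of the robot, y to its left, z up, the work surface at z = 0. Lengths are in mm, angles in rad, forces in N, time in s.
With the tool pointing down it reaches from about 400 to 925 mm from the base axis. Payload 12.5 kg.
Tool frame: the origin (TCP) lies on the centre line of the jaws, within the pads' length; the fingertips stand 17 mm ahead of it and the grasp point (between the pads) lies 2 mm behind it; z points along the fingers, y is the line along which they close (so a half turn about z gives the same grasp; the last joint's range is limited). The gripper opens to 95 mm and grips with 3 to 60 N. Pads are 20 mm wide; open, the fingers measure 119 mm over their backs; the gripper's body (75 mm by 180 mm) begins 59 mm behind the grasp point.
Start: joints at [1.082, 0.491, 1.559, -0, 1.092, -0.106], TCP at [233.435, 579.79, 201.761] pointing down, gripper open.
Joint ranges: [-3.1, 3.1], [-0.84, 2.19], [0.05, 2.79], [-1.13, 4.28], [0.06, 2.93], [-2.69, 2.69]. Speed limits (rad/s): [2.22, 2.22, 2.79, 3.14, 3.14, 3.14].

### API

Orientations are given as [roll, pitch, yaw] about the fixed x, y, z axes, in that order (R = Rz(yaw) Ry(pitch) Rx(roll)).
In Python, from cell import env gives the robot as it stands.
- The arm moves only by the tool drive_tool, never from a script. Its argument "deltas" is text: rows parted by semicolons, each of 4 numbers parted by spaces: the shift along the world's x, y, z normalised to -1 to 1, where 1 is 100 mm, then the turn about the world's z normalised to -1 to 1, where 1 is 180 degrees. A call has 1 to 10 rows; each row shifts and turns the commanded pose from where the row before left it; what a row does not reach is not made up. A row lasts 1/12 s, in which the tool goes at most 41.7 mm and 7.16 degrees, less where a joint would pass 70% of its speed; a pose out of reach is approached as far as the arm can. A call with a number of a shift or a turn outside -1 to 1 is refused whole. A call with a gripper value outside its range is refused whole. "gripper" is the closure, from 0 (fully open) to 1 (shut), set as the call begins (left out, the last holds). The fingers move at their own pace and stop on an object; the grip force is fixed at half the most. Time passes only in rows, so rows that do not move let the fingers close. It gives the time, the measured TCP pose, the force, the opening and the grip force at its end, in the units of the state.
- env.state(): the state, without advancing time (a new reading comes with each control period).
- env.read_camera(name): name is "scene" or "side" or "wrist"; returns (picture, depth): 420x560x3 uint8, red, green, blue; 420x560 float32, mm along the optical axis (not along the pixel's ray), 0 where there is no reading.
- env.camera_params(name): a dict with "mtx" (3x3 intrinsics, pixels), "camera_from_world" (4x4, takes a point from world to camera coordinates); the wrist camera has in their place "mount" (4x4, takes a point from camera to tool coordinates, whose origin is the TCP and whose axes are the flange's). Camera axes: x right, y down, z forward; pixel columns grow to the right and rows downward; lengths in mm; the calibration is good to about 2 mm. A picture is of the moment at which its call begins: read the wrist's pose just before it. camera_params takes no time and is no camera call.
- env.job_done(): hands the job in; it is judged then, once.
The state is a dict: "t": time; "joints": joint angles; "qvel": joint speeds; "tau": joint torques, N m; "eef_pos": TCP position; "tcp_rot": TCP orientation; "ft_force": force on the tool from outside, world axes, zero at the start; "moment": the same for the moment, N m; "opening": opening from 0.0 (shut) to 1.0 (fully open); "grip_force": force on a finger pad.
Only numpy, scipy, OpenCV 4.12 (cv2) and the standard library are available. Lean on these libraries where they do the work, as an engineer would, in place of code of your own. Each camera call takes 0.05 s, during which the arm holds its last target. There are 200 camera calls.

## Working session

There is one attempt and no reset: what is moved stays moved. The work goes in short steps, Python scripts to look and compute and a tool call to move; the robot and the scene stay as the last step left them, time stands still between calls to the robot, and variables do not carry over. Pictures are saved under pics/ and viewed, at most 10 in all, crops included, and the job is handed in when it is done.

Besides the shell and the picture viewer there is one more tool, called after "Emit:" as name(argument=value, ...) on one line, values as JSON. drive_tool: Moves the arm, as the interface text tells. Its arguments: {"type":"object","properties":{"deltas":{"type":"string"},"gripper":{"type":"number"}},"required":["deltas"]}

```bash
mkdir -p pics; cat > h.py <<'E'
import numpy as np,cv2
from cell import env
from scipy.spatial.transform import Rotation as R
def cam(n,save=None):
    s=env.state(); p=env.camera_params(n); im,d=env.read_camera(n)
    K=np.array(p["mtx"])
    if n=="wrist":
        T=np.eye(4);T[:3,:3]=R.from_euler('xyz',s["tcp_rot"]).as_matrix();T[:3,3]=s["eef_pos"]
        W=T@np.array(p["mount"])
    else: W=np.linalg.inv(np.array(p["camera_from_world"]))
    if save:
        cv2.imwrite(f"pics/{save}.png",im[:,:,::-1]); np.savez(f"pics/{save}.npz",im=im,d=d,K=K,W=W)
    return im,d,K,W
def load(n):
    z=np.load(f"pics/{n}.npz");return z["im"],z["d"],z["K"],z["W"]
def pt(n,u,v,r=1):
    im,d,K,W=load(n); q=d[v-r:v+r+1,u-r:u+r+1];z=np.median(q[q>0])
    c=np.linalg.inv(K)@[u,v,1]*z
    return (W@np.r_[c,1])[:3].round(1)
def onz(n,u,v,zz):
    im,d,K,W=load(n); r=W[:3,:3]@(np.linalg.inv(K)@[u,v,1]);o=W[:3,3]
    return (o+r*(zz-o[2])/r[2]).round(1)
def cloud(n):
    im,d,K,W=load(n); v,u=np.mgrid[:d.shape[0],:d.shape[1]]
    c=np.stack([u,v,np.ones_like(u)],-1)@np.linalg.inv(K).T*d[...,None]
    P=c@W[:3,:3].T+W[:3,3]; P[d==0]=np.nan; return P
E
python3 - <<'E'
from h import *
print({k:np.round(v,3) if not isinstance(v,dict) else v for k,v in env.state().items()})
a=cam("scene","s1");b=cam("side","d1");
print(a[3].round(2),b[3].round(2),a[2])
E
```

```text
{'t': np.float64(0.0), 'joints': array([ 1.082,  0.492,  1.559, -0.   ,  1.092, -0.106]), 'qvel': array([-0.   , -0.003, -0.001, -0.001,  0.002,  0.   ]), 'tau': array([ 3.0000e-03, -6.1263e+01, -2.5819e+01,  6.9000e-02,  4.8000e-02,
       -0.0000e+00]), 'eef_pos': array([233.303, 579.532, 201.153]), 'tcp_rot': array([-3.14 , -0.   ,  2.759]), 'ft_force': array([ 0.112, -0.677, -0.065]), 'moment': array([-0.003,  0.061,  0.072]), 'grip_force': np.float64(0.0), 'opening': np.float64(1.001)}
[[ 7.8000e-01 -2.3000e-01  5.8000e-01 -2.1755e+02]
 [-6.3000e-01 -3.1000e-01  7.1000e-01 -7.2235e+02]
 [ 1.0000e-02 -9.2000e-01 -3.9000e-01  6.1584e+02]
 [ 0.0000e+00  0.0000e+00  0.0000e+00  1.0000e+00]] [[ 1.0000e+00 -5.0000e-02  8.0000e-02  4.4644e+02]
 [-1.0000e-01 -5.7000e-01  8.2000e-01 -4.9341e+02]
 [ 1.0000e-02 -8.2000e-01 -5.7000e-01  6.0669e+02]
 [ 0.0000e+00  0.0000e+00  0.0000e+00  1.0000e+00]] [[461.82212459   0.         281.77487628]
 [  0.         461.82212459 207.98191497]
 [  0.           0.           1.        ]]
```

View pics/s1.png

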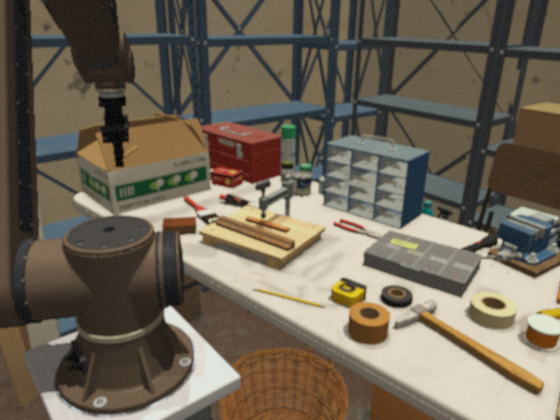

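View pics/d1.png

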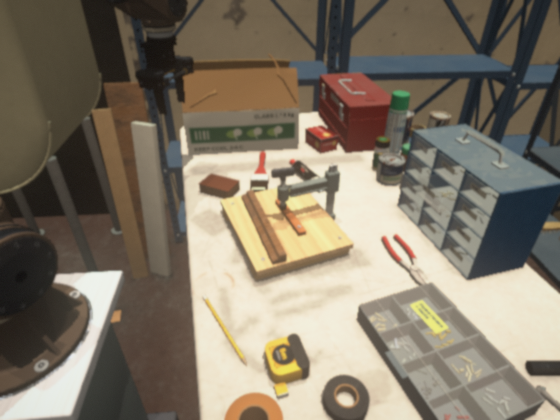

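The side view shows the board (220–350, 185–270), with the moulding (245,195)–(280,258), the fence (275,200)–(302,232), and the clamp bar at (332,190) with its arm towards the wing at (283,178).

```bash
python3 - <<'E'
from h import *
im,*_=load("d1")
c=cv2.resize(im[150:285,205:360],None,fx=5,fy=4.4,interpolation=cv2.INTER_CUBIC)[:600]
c=cv2.resize(im[155:275,210:360],None,fx=5,fy=5,interpolation=cv2.INTER_CUBIC)
cv2.imwrite("pics/d1c.png",c[:,:,::-1])
E
```

```text
(no output)
```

View pics/d1c.png

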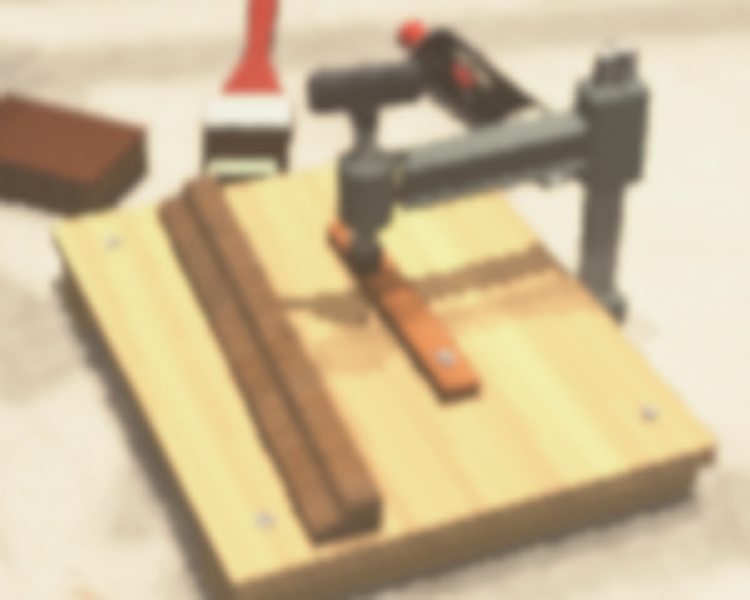

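```bash
python3 - <<'E'
from h import *
f=lambda u,v,z:onz("d1",210+u/5,155+v/5,z)
for n,u,v,z in [("bL",55,228,39),("bF",235,583,39),("bR",715,450,39),("mNearBackTop",380,495,61),("mNearLip",312,540,48),("mFarBack",208,180,61),("mFarFront",165,207,50),("fenceFar",330,232,51),("fNearFront",440,390,51),("fNearBack",478,378,51),("wingL",312,80,153),("wingR",422,78,153),("barTop",615,65,166)]:
  print(n,f(u,v,z))
P=cloud("d1")
for n,u,v in [("wing",340,88),("wing2",400,85),("barblk",612,90),("arm",470,148),("mould",300,370),("board",600,380),("fence",430,350)]:
  print(n,pt("d1",int(210+u/5),int(155+v/5)))
E
```

```text
bL [363.6 359.2  39. ]
bF [448.5  87.   39. ]
bR [668.1 152.7  39. ]
mNearBackTop [511.3 111.4  61. ]
mNearLip [481.6 100.4  48. ]
mFarBack [445.2 364.9  61. ]
mFarFront [422.  357.7  50. ]
fenceFar [506.6 325.5  51. ]
fNearFront [547.1 191.7  51. ]
fNearBack [565.8 199.   51. ]
wingL [497.  304.6 153. ]
wingR [549.4 302.2 153. ]
barTop [638.3 284.2 166. ]
wing [506.4 256.1 177.5]
wing2 [533.9 259.3 174.3]
barblk [638.6 290.9 148.7]
arm [569.2 272.5 132.7]
mould [483.1 198.9  61.4]
board [625.6 206.5  39.8]
fence [546.  221.5  51.4]
```

Emit:
drive_tool(deltas="0 0 0.3 0; 0.1 -0.18 0.25 -0.03; 0.18 -0.32 0.1 -0.03; 0.18 -0.32 0.1 -0.03; 0.18 -0.32 0 -0.03; 0.18 -0.32 0 -0.03; 0.18 -0.32 0 -0.03; 0.18 -0.32 0 -0.03; 0.18 -0.32 0 -0.03; 0.18 -0.32 0 -0.03")

```text
t: 0.93
eef_pos: [387.8, 304.1, 276.7]
tcp_rot: [-3.141, 0.0, 1.906]
ft_force: [0.8, 0.1, 0.2]
opening: 0.997
grip_force: 0.0
```

Emit:
drive_tool(deltas="0.18 -0.32 0 -0.03; 0.18 -0.32 0 0; 0.18 -0.32 0 0; 0.18 -0.32 0 0;0.18 -0.32 0 0; 0.18 -0.25 0 0;0.1 -0.1 0 0;0 0 0 0; 0 0 0 0")

```text
t: 1.68
eef_pos: [505.3, 110.9, 276.3]
tcp_rot: [-3.141, -0.0, 1.815]
ft_force: [-1.0, 1.0, -0.2]
opening: 1.002
grip_force: 0.0
```

```bash
python3 - <<'E'
from h import *
s=env.state();print(s["t"],s["eef_pos"],s["tcp_rot"],s["joints"])
cam("wrist","w1")
E
```

```text
1.6833 [505.25673741 110.9012525  276.33045061] [-3.14071337e+00 -4.23725512e-04  1.81511534e+00] [ 8.81688645e-02  2.63578194e-01  1.71383453e+00  3.06721876e-04
  1.16511443e+00 -1.56271512e-01]
```

View pics/w1.png

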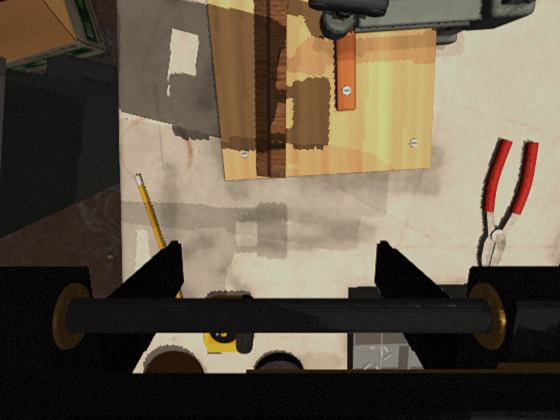

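The wrist view shows the board's near edge (225,180)–(430,167), the moulding's near end (256–286,175), the fence's near end (337–356,109), and the wing at (308–388,5).

```bash
python3 - <<'E'
from h import *
f=lambda u,v,z:onz("w1",u,v,z)
for n,u,v,z in [("bL",225,180,39),("bR",430,167,39),("bRfar",435,30,39),("bLfar",208,0,39),("mL",256,176,48),("mR",286,174,61),("mRfar",285,5,61),("mLfar",258,5,48),("fN",337,108,51),("fB",356,109,51),("fFar",335,40,51)]:
  print(n,f(u,v,z))
im,d,K,W=load("w1");P=cloud("w1")
# row sections
for v in (60,130,):
  print(v,[(u,*P[v,u].round(0)) for u in range(236,300,5)])
for u,v in [(320,5),(350,4),(375,5),(400,10),(440,10),(480,10),(515,12),(500,8),(340,25),(330,30)]: print(u,v,P[v,u].round(0))
E
```

```text
bL [447.   90.5  39. ]
bR [669.7 161.4  39. ]
bRfar [625.6 297.3  39. ]
bLfar [392.3 268.   39. ]
mL [480.6 105.3  48. ]
mR [511.8 117.7  61. ]
mRfar [470.3 277.2  61. ]
mLfar [443.6 273.8  48. ]
fN [547.4 197.6  51. ]
fB [567.2 201.4  51. ]
fFar [526.8 260.8  51. ]
60 [(236, np.float64(432.0), np.float64(219.0), np.float64(38.0)), (241, np.float64(437.0), np.float64(221.0), np.float64(38.0)), (246, np.float64(442.0), np.float64(222.0), np.float64(39.0)), (251, np.float64(447.0), np.float64(223.0), np.float64(38.0)), (256, np.float64(453.0), np.float64(223.0), np.float64(49.0)), (261, np.float64(458.0), np.float64(224.0), np.float64(50.0)), (266, np.float64(464.0), np.float64(225.0), np.float64(53.0)), (271, np.float64(469.0), np.float64(226.0), np.float64(61.0)), (276, np.float64(474.0), np.float64(227.0), np.float64(60.0)), (281, np.float64(479.0), np.float64(228.0), np.float64(60.0)), (286, np.float64(483.0), np.float64(232.0), np.float64(38.0)), (291, np.float64(488.0), np.float64(233.0), np.float64(38.0)), (296, np.float64(493.0), np.float64(234.0), np.float64(39.0))]
130 [(236,
[... 349 characters left out ...]
.0), np.float64(51.0)), (266, np.float64(480.0), np.float64(157.0), np.float64(51.0)), (271, np.float64(485.0), np.float64(159.0), np.float64(60.0)), (276, np.float64(490.0), np.float64(160.0), np.float64(62.0)), (281, np.float64(495.0), np.float64(162.0), np.float64(61.0)), (286, np.float64(501.0), np.float64(162.0), np.float64(39.0)), (291, np.float64(506.0), np.float64(163.0), np.float64(38.0)), (296, np.float64(512.0), np.float64(164.0), np.float64(39.0))]
320 5 [499. 255. 178.]
350 4 [518. 259. 182.]
375 5 [534. 263. 182.]
400 10 [563. 279. 130.]
440 10 [594. 287. 132.]
480 10 [625. 294. 132.]
515 12 [645. 294. 147.]
500 8 [633. 294. 147.]
340 25 [519. 256. 136.]
330 30 [513. 251. 133.]
```

Emit:
drive_tool(deltas="-0.085 0.15 -0.35 0.001; -0.08 0.15 -0.35 0.001; 0 0 -0.35 0; 0 0 -0.35 0; 0 0 -0.3 0; 0 0 -0.25 0; 0 0 -0.15 0; 0 0 -0.07 0; 0 0 0 0")

```text
t: 2.48
eef_pos: [487.8, 141.8, 58.8]
tcp_rot: [-3.139, -0.0, 1.824]
ft_force: [0.1, 0.3, -0.4]
opening: 1.005
grip_force: 0.0
```

Emit:
drive_tool(deltas="0 0 0 0; 0 0 0 0; 0 0 0 0; 0 0 0 0; 0 0 0 0; 0 0 0 0", gripper=1)

```text
t: 2.98
eef_pos: [489.1, 140.8, 60.2]
tcp_rot: [3.141, 0.0, 1.822]
ft_force: [-0.4, 0.1, 0.4]
opening: 0.637
grip_force: 0.0
```

Emit:
drive_tool(deltas="0 0 0 0; 0 0 0 0; 0 0 0 0; 0 0 0 0; 0 0 0 0; 0 0 0 0; 0 0 0 0; 0 0 0 0")

```text
t: 3.65
eef_pos: [488.9, 140.8, 59.7]
tcp_rot: [3.142, 0.0, 1.823]
ft_force: [-0.5, -0.3, 0.7]
opening: 0.078
grip_force: 0.0
```

```bash
python3 - <<'E'
from h import *
s=env.state();print(s["eef_pos"],s["opening"],s["grip_force"],s["ft_force"])
a=cam("side","d2")[0];b=cam("wrist","w2")[0]
c=cv2.resize(a[155:275,210:360],None,fx=3.3,fy=3.3)
cv2.imwrite("pics/x2.png",np.hstack([cv2.resize(b,(400,300)),cv2.resize(c,(400,300))])[:,:,::-1])
E
```

```text
[488.93662898 140.78532731  59.72883498] 0.07769058727798711 0.0 [-0.46889632 -0.32895347  0.69921408]
```

View pics/x2.png

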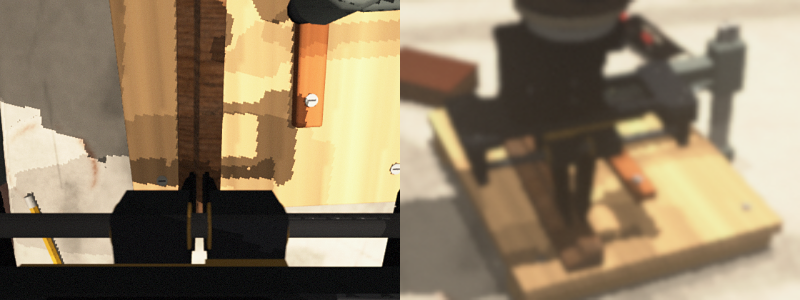

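```bash
python3 - <<'E'
from h import *
im,d,K,W=load("d2");P=cloud("d2")
V=np.linalg.inv(W)
for p in [(489,141,43),(489,141,61),(489,141,80),(496,111.5,61),(496,111.5,39)]:
  q=K@(V@np.r_[p,1])[:3];print(p,(q[:2]/q[2]).round(1))
c=cv2.resize(im[175:275,220:345],None,fx=6,fy=6,interpolation=cv2.INTER_CUBIC)
c=np.clip(c.astype(float)*1.8+20,0,255).astype(np.uint8)
cv2.imwrite("pics/x3.png",c[:,:,::-1])
for v in range(205,266,4): print(v,[tuple(int(x) for x in np.nan_to_num(P[v,u])) for u in (268,272,276,280,284)])
E
```

```text
(489, 141, 43) [274.5 251.7]
(489, 141, 61) [274.4 245.5]
(489, 141, 80) [274.4 238.7]
(496, 111.5, 61) [278.8 254.4]
(496, 111.5, 39) [278.8 262.1]
205 [(475, 110, 189), (483, 113, 186), (491, 115, 185), (499, 120, 181), (507, 123, 178)]
209 [(475, 115, 176), (483, 117, 174), (493, 145, 154), (499, 123, 169), (506, 114, 175)]
213 [(474, 103, 175), (482, 105, 173), (490, 104, 174), (498, 114, 165), (506, 108, 170)]
217 [(474, 99, 169), (482, 104, 164), (490, 103, 164), (500, 131, 144), (506, 110, 158)]
221 [(474, 100, 158), (482, 101, 157), (492, 142, 125), (500, 129, 135), (520, 253, 40)]
225 [(475, 134, 123), (483, 125, 128), (492, 141, 116), (500, 133, 121), (519, 238, 40)]
229 [(475, 141, 107), (483, 126, 118), (492, 140, 106), (500, 130, 113), (518, 227, 36)]
233 [(475, 146, 92), (483, 127, 106), (492, 141, 95), (500, 130, 103), (516, 207, 40)]
237 [(477, 175, 57), (483, 126, 96), (492, 141, 83), (500, 131, 92), (515, 195, 38)]
241 [(476, 166, 53), (483, 126, 86), (493, 156, 60), (504, 177, 41), (513, 178, 40)]
245 [(475, 152, 53), (484, 148, 56), (492, 140, 62), (500, 138, 63), (512, 166, 39)]
249 [(474, 140, 52), (483, 138, 53), (491, 129, 60), (499, 126, 63), (510, 150, 40)]
253 [(474, 131, 48), (482, 126, 52), (490, 119, 58), (498, 114, 62), (507, 112, 63)]
257 [(473, 130, 38), (481, 116, 50), (490, 111, 53), (498, 110, 54), (507, 110, 53)]
261 [(473, 117, 38), (481, 105, 49), (489, 106, 47), (498, 109, 43), (507, 110, 42)]
265 [(472, 102, 40), (480, 102, 39), (489, 104, 37), (498, 105, 35), (506, 107, 33)]
```

View pics/x3.png

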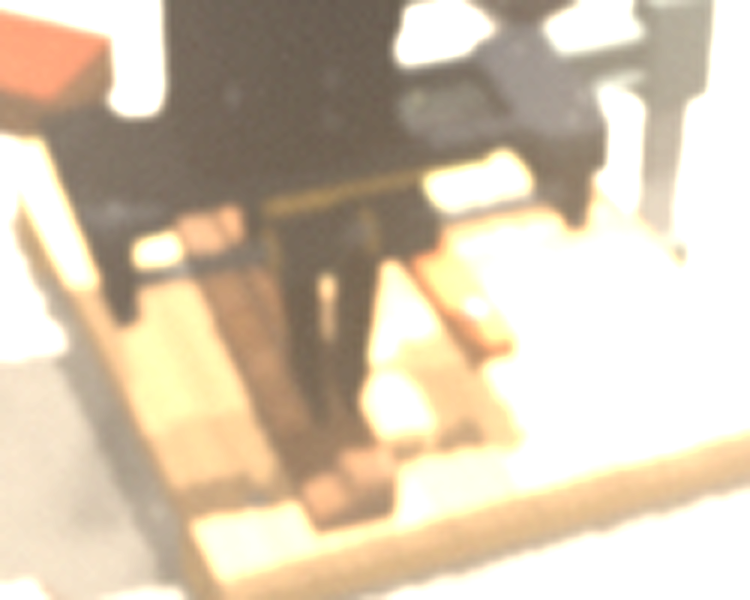

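```bash
python3 - <<'E'
from h import *
P=cloud("w2");im,d,K,W=load("w2")
for u,v in [(200,100),(400,100),(430,140),(265,150),(300,150),(285,220),(272,250),(300,250),(296,258),(278,290),(300,300)]: print(u,v,P[v,u].round(0),d[v,u])
print(env.camera_params("wrist"))
P=cloud("w1")
for u,v in [(180,245),(178,270),(150,280),(380,245),(385,270)]: print(u,v,P[v,u].round(0))
E
```

```text
200 100 [430. 206.  38.] 196.04105
400 100 [532. 232.  39.] 195.4601
430 140 [549. 216.  51.] 188.51723
265 150 [469. 191.  52.] 188.99568
300 150 [486. 196.  60.] 180.90947
285 220 [488. 160.  60.] 190.2927
272 250 [484. 150.  81.] 171.93379
300 250 [500. 146.  60.] 194.78522
296 258 [493. 155.  96.] 157.61565
278 290 [494. 121.  60.] 200.68983
300 300 [485. 176. 173.] 77.05386
{'mtx': array([[372.01034945,   0.        , 278.64466103],
       [  0.        , 372.01034945, 208.8154793 ],
       [  0.        ,   0.        ,   1.        ]]), 'mount': array([[-3.63423457e-04, -9.65135105e-01, -2.61751978e-01,
         7.38900096e+01],
       [ 9.99999928e-01, -3.22881568e-04, -1.97893807e-04,
         3.40946883e-01],
       [ 1.06479371e-04, -2.61752031e-01,  9.65135153e-01,
        -1.82617800e+02],
       [ 0.00000000e+00,  0.00000000e+00,  0.00000000e+00,
         1.00000000e+00]])}
180 245 [457. 109. 290.]
178 270 [459. 100. 297.]
150 280 [456. 109. 329.]
380 245 [550. 133. 292.]
385 270 [550. 127. 306.]
```

```bash
python3 - <<'E'
from h import *
for n,ez in (("w1",276.3),("w2",59.7),("d2",59.7)):
  P=cloud(n);im,d,K,W=load(n)
  dark=im.max(2)<60
  c=(489,141) if n!="w1" else (505,111)
  m=dark&(abs(P[...,0]-c[0])<70)&(abs(P[...,1]-c[1])<40)&(P[...,2]>(66 if n!="w1" else 220))
  z=P[...,2][m]; print(n,m.sum(),np.percentile(z,[0,.5,1,2,5,10]).round(1)-ez)
  ii=np.argwhere(m); o=np.argsort(z)[:12]
  print([(tuple(ii[k]),tuple(P[tuple(ii[k])].round(0))) for k in o])
E
```

```text
w1 62555 [12.  18.4 23.2 30.9 51.8 80.6]
[((np.int64(256), np.int64(181)), (np.float64(458.0), np.float64(103.0), np.float64(288.0))), ((np.int64(253), np.int64(181)), (np.float64(458.0), np.float64(104.0), np.float64(289.0))), ((np.int64(270), np.int64(182)), (np.float64(460.0), np.float64(96.0), np.float64(289.0))), ((np.int64(265), np.int64(182)), (np.float64(459.0), np.float64(99.0), np.float64(289.0))), ((np.int64(279), np.int64(183)), (np.float64(461.0), np.float64(91.0), np.float64(289.0))), ((np.int64(245), np.int64(377)), (np.float64(550.0), np.float64(132.0), np.float64(289.0))), ((np.int64(268), np.int64(182)), (np.float64(460.0), np.float64(97.0), np.float64(289.0))), ((np.int64(278), np.int64(183)), (np.float64(461.0), np.float64(92.0), np.float64(289.0))), ((np.int64(281), np.int64(183)), (np.float64(462.0), np.float64(90.0), np.float64(289.0))), ((np.int64(241), np.int64(174)), (np.float64(454.0), np.float64(110.0), np.float64(289.0))), ((np.int64(260), np.int64(376)), (np.float64(551.0), np.float64(124.0), np.float64(289.0))), ((np.int64(258), np.int64(376)), (np.floa
[... 1654 characters left out ...]
p.float64(483.0), np.float64(126.0), np.float64(92.0))), ((np.int64(238), np.int64(272)), (np.float64(483.0), np.float64(127.0), np.float64(94.0))), ((np.int64(238), np.int64(271)), (np.float64(481.0), np.float64(126.0), np.float64(95.0))), ((np.int64(234), np.int64(269)), (np.float64(478.0), np.float64(138.0), np.float64(96.0))), ((np.int64(236), np.int64(270)), (np.float64(479.0), np.float64(131.0), np.float64(96.0))), ((np.int64(237), np.int64(272)), (np.float64(483.0), np.float64(127.0), np.float64(97.0))), ((np.int64(237), np.int64(271)), (np.float64(481.0), np.float64(127.0), np.float64(97.0))), ((np.int64(236), np.int64(271)), (np.float64(481.0), np.float64(129.0), np.float64(98.0)))]
```

Emit:
drive_tool(deltas="0 0 0 0; 0 0 0 0; 0 0 0 0; 0 0 0 0; 0 0 0 0; 0 0 0 0; 0 0 0 0; 0 0 0 0; 0 0 0 0; 0 0 0 0", gripper=0.3)

```text
t: 4.58
eef_pos: [488.9, 140.8, 59.7]
tcp_rot: [3.142, 0.0, 1.823]
ft_force: [-0.3, -0.4, -0.2]
opening: 0.66
grip_force: 0.0
```

Emit:
drive_tool(deltas="0 0 -0.1 0; 0 0 -0.08 0; 0 0 -0.05 0; 0 0 -0.03 0; 0 0 -0.02 0;0 0 0 0")

```text
t: 5.08
eef_pos: [488.7, 140.8, 31.2]
tcp_rot: [-3.141, -0.0, 1.823]
ft_force: [0.5, -0.6, -0.1]
opening: 0.7
grip_force: 0.0
```

Emit:
drive_tool(deltas="0 0 0 0; 0 0 0 0; 0 0 0 0; 0 0 0 0; 0 0 0 0; 0 0 0 0; 0 0 0 0", gripper=1)

```text
t: 5.67
eef_pos: [489.1, 140.8, 31.9]
tcp_rot: [3.141, 0.0, 1.822]
ft_force: [-0.8, -0.1, 1.3]
opening: 0.331
grip_force: 30.0
```

Emit:
drive_tool(deltas="0.05 0.023 0 0.002; 0.06 0.028 0 0.002; 0.06 0.028 0 0.002; 0.06 0.028 0 0.002; 0.06 0.028 0 0.002; 0.06 0.028 0 0.002; 0.06 0.028 0 0.002; 0.05 0.022 0 0.002; 0.02 0.01 0 0.002; 0 0 0 0.001")

```text
t: 6.5
eef_pos: [538.0, 163.5, 31.9]
tcp_rot: [3.141, 0.0, 1.883]
ft_force: [-1.4, 0.2, 3.7]
opening: 0.328
grip_force: 30.0
```

```bash
python3 - <<'E'
from h import *
s=env.state();print(s["eef_pos"],s["tcp_rot"],s["opening"],s["ft_force"],s["moment"])
cam("side","d3");b=cam("wrist","w3")[0]
c=np.clip(b.astype(float)*1.3,0,255).astype(np.uint8)
cv2.imwrite("pics/w3v.png",c[:,:,::-1])
E
```

```text
[537.97636373 163.5246627   31.92052032] [3.14071270e+00 1.27604262e-04 1.88314414e+00] 0.3277576771297202 [-1.40326489  0.20470209  3.69527104] [-0.21862194  0.24843313 -0.02387113]
```

View pics/w3v.png

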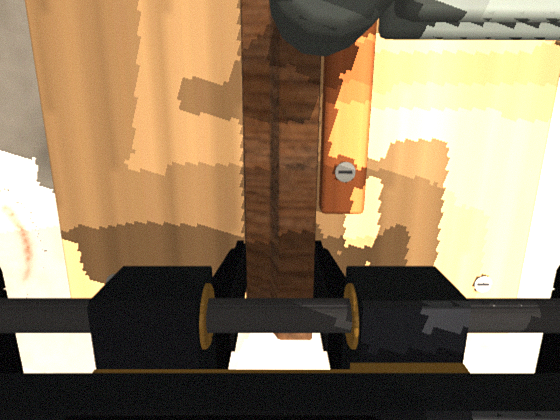

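The moulding's back edge runs (315,212)–(317,60), parallel to the fence's front at (321,212)–(323,60), with a few mm of gap.

```bash
python3 - <<'E'
from h import *
f=lambda u,v,z:onz("w3",u,v,z)
a,b=f(315,212,61),f(317,60,61); c,e=f(321,212,51),f(323,60,51); n=f(314,338,61); n2=f(274,338,48);fn=f(321,212,51);fb=f(363,212,51)
ang=lambda p,q:np.arctan2(-(q-p)[0],(q-p)[1])
print(ang(a,b),ang(c,e))
th=.31;X=np.array([np.cos(th),np.sin(th),0]);Y=np.array([-np.sin(th),np.cos(th),0])
print("gap",(c-a)@X,(e-b)@X,"y ends",(fn-n)@Y,(fn-n2)@Y,(fb-fn)@X)
E
```

```text
0.3238252402166124 0.3295476673395487
gap 3.827913109820545 3.4023904891997856 y ends 58.91618899137045 67.83665603950713 19.132316926936237
```

Emit:
drive_tool(deltas="0.01 0.003 0 0; 0.01 0.003 0 0; 0.01 0.003 0 0;0 0 0 0; 0 0 0 0")

```text
t: 7.02
eef_pos: [540.1, 164.1, 31.9]
tcp_rot: [-3.141, 0.0, 1.883]
ft_force: [-1.5, -1.1, 6.0]
opening: 0.334
grip_force: 30.0
```

Emit:
drive_tool(deltas="0.01 0.003 0 0; 0 0 0 0; 0 0 0 0")

```text
t: 7.27
eef_pos: [541.1, 164.4, 31.9]
tcp_rot: [-3.141, 0.0, 1.883]
ft_force: [-3.0, -0.4, 6.2]
opening: 0.334
grip_force: 30.0
```

Emit:
drive_tool(deltas="0.01 0.003 0 0; 0 0 0 0; 0 0 0 0")

```text
t: 7.52
eef_pos: [541.1, 164.5, 31.9]
tcp_rot: [-3.139, -0.0, 1.883]
ft_force: [-6.9, -3.4, 10.3]
opening: 0.334
grip_force: 30.0
```

Emit:
drive_tool(deltas="0.01 0.003 0 0; 0 0 0 0; 0 0 0 0")

```text
t: 7.77
eef_pos: [541.2, 164.4, 31.9]
tcp_rot: [-3.137, -0.0, 1.883]
ft_force: [-10.2, -4.4, 13.0]
opening: 0.332
grip_force: 30.0
```

```bash
python3 - <<'E'
from h import *
s=env.state();print(s["eef_pos"],s["tcp_rot"],s["ft_force"],s["moment"])
cam("side","d4");b=cam("wrist","w4")[0]
c=np.vstack([cv2.resize(b[:220,240:390],(600,880),interpolation=cv2.INTER_CUBIC)[480:880], ])
c2=cv2.resize(b[40:230,270:370],(400,600),interpolation=cv2.INTER_CUBIC)
c2=np.clip(c2.astype(float)*1.2,0,255).astype(np.uint8)
d=cv2.resize(load("d4")[0][160:280,210:310],(400,480),interpolation=cv2.INTER_CUBIC);d=np.vstack([d,np.zeros((120,400,3),np.uint8)])
cv2.imwrite("pics/w4v.png",np.hstack([c2,d])[:,:,::-1])
E
```

```text
[541.20967348 164.44466798  31.87479744] [-3.13737520e+00 -1.31804629e-04  1.88303666e+00] [-10.19954209  -4.42393824  12.97965149] [-0.97388364  1.85069473  0.27566232]
```

View pics/w4v.png

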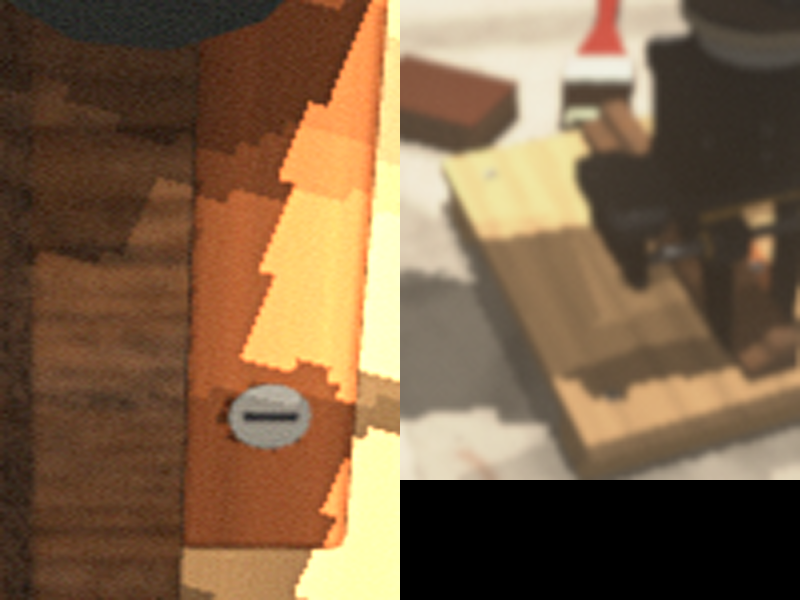

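Emit:
drive_tool(deltas="0 0 0 0; 0 0 0 0; 0 0 0 0; 0 0 0 0; 0 0 0 0; 0 0 0 0", gripper=0.4)

```text
t: 8.37
eef_pos: [543.1, 165.0, 31.7]
tcp_rot: [3.141, -0.0, 1.882]
ft_force: [-0.0, 0.2, -0.4]
opening: 0.591
grip_force: 0.0
```

Emit:
drive_tool(deltas="0 0 0.1 0; 0 0 0.3 0; 0 0 0.35 0; 0 0 0.35 0.01; 0 0 0.35 0.03; 0 0 0.25 0.038; 0.1 0.1 0.1 0.038; 0.1 0.2 0 0.038; 0.1 0.25 0 0.038; 0.1 0.25 0 0.038", gripper=0)

```text
t: 9.2
eef_pos: [583.3, 245.5, 213.2]
tcp_rot: [3.14, 0.001, 2.61]
ft_force: [-0.1, 0.2, -0.1]
opening: 0.998
grip_force: 0.0
```

Emit:
drive_tool(deltas="0.1 0.25 0 0.038; 0.06 0.15 0 0.038; 0 0 0 0.038; 0 0 0 0.038; 0 0 0 0.038; 0 0 0 0.038; 0 0 0 0.038; 0 0 0 0.024; 0 0 0 0; 0 0 0 0")

```text
t: 10.03
eef_pos: [598.8, 284.9, 212.4]
tcp_rot: [3.141, 0.0, -2.77]
ft_force: [1.0, -0.3, -0.8]
opening: 1.001
grip_force: 0.0
```

```bash
python3 - <<'E'
from h import *
s=env.state();print(s["t"],s["eef_pos"],s["tcp_rot"],s["joints"],s["ft_force"])
b=cam("wrist","w5")[0];cam("side","d5")
cv2.imwrite("pics/w5v.png",np.clip(b.astype(float)*1.3,0,255).astype(np.uint8)[:,:,::-1])
E
```

```text
10.0333 [598.8200986  284.87682821 212.37600522] [ 3.14144821e+00  3.51749669e-04 -2.76992159e+00] [ 3.44435907e-01  5.37050066e-01  1.44483877e+00  1.67987957e-04
  1.15935613e+00 -1.59809867e+00] [ 0.97708529 -0.28220654 -0.7981319 ]
```

View pics/w5v.png

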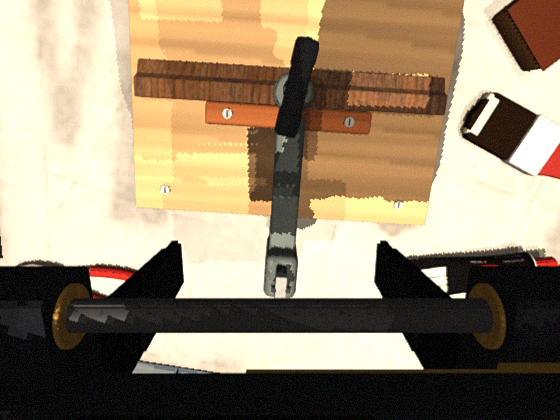

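The wrist view shows the wing (305,40)–(287,133), the arm (290,150)–(281,240), the bar block (282,275), and the moulding (135,80)–(445,95) against the fence (205–371,112).

```bash
python3 - <<'E'
from h import *
P=cloud("w5");im,d,K,W=load("w5")
f=lambda u,v,z:onz("w5",u,v,z)
ang=lambda p,q:np.arctan2(-(q-p)[0],(q-p)[1])
print("fence back",f(206,123,51),f(370,134,51),ang(f(206,123,51),f(370,134,51)))
bn,bf=f(136,208,39),f(428,223,39);print("board far edge",bn,bf,ang(bn,bf))
# step height edges per column: moulding top->fence(51)->board(39)
for u in (145,170,195,215,240,335,355,385,410,435):
    z=P[40:160,u,2]; top=np.where(z>57)[0]; fe=np.where((z>46)&(z<57))[0]
    v=40+top.max(); p=P[v,u]; 
    print(u,"moulding back",f(u,v+.5,61)[:2], "front row",40+min(top.min(),fe.min()),"fence end", f(u,40+fe.max()+.5,51)[:2] if fe.max()>top.max() else None)
for v in (150,170,190,210,230,245,255,265,275):
    r=P[v,230:340]; k=np.where(r[:,2]>100)[0]; 
    a,b=230+k.min(),230+k.max(); zz=np.median(r[k,2]); print(v,a,b,zz.round(1),f(a-.5,v,zz),f(b+.5,v,zz))
m=(P[...,2]>150)&(P[...,2]<190); m[240:]=0
q=P[m];z=np.percentile(q[:,2],[5,50,95]);t=q[q[:,2]>z[1]-3];c=t.mean(0);w,V=np.linalg.eigh(np.cov(t[:,:2].T));print("wing",len(t),z,c,V[:,1],np.sqrt(w*12),(t@np.r_[V[:,1],0]).min()-c[:2]@V[:,1],(t@np.r_[V[:,1],0]).max()-c[:2]@V[:,1])
E
```

```text
fence back [566.5 202.3  51. ] [521.7 344.2  51. ] 0.3058114155042493
board far edge [671.  161.6  39. ] [580.  438.5  39. ] 0.3175192679422084
145 moulding back [563.4 148.1] front row 59 fence end None
170 moulding back [556.4 168.4] front row 60 fence end None
195 moulding back [550.2 188.9] front row 62 fence end None
215 moulding back [544.7 205.2] front row 63 fence end [564. 210.]
240 moulding back [538.4 225.9] front row 65 fence end [557.5 231.6]
335 moulding back [512.5 304. ] front row 71 fence end [531.2 313.7]
355 moulding back [507.7 320.8] front row 72 fence end [526.3 331.4]
385 moulding back [499.1 345.4] front row 74 fence end [498.9 348.4]
410 moulding back [492.7 366.4] front row 75 fence end None
435 moulding back [486.3 387.4] front row 77 fence end None
150 275 302 130.7 [558.3 266.2 130.7] [551.1 284.7 130.7]
170 274 300 130.8 [571.8 270.7 130.8] [564.8 288.7 130.8]
190 272 299 131.1 [585.9 274.6 131.1] [578.6 293.5 131.1]
210 271 297 131.5 [600.1 279.2 131.5] [592.9 297.7 131.5]
230 270 295 131.6 [614.8 284.1 131.6] [607.8 302.1 131.6]
245 266 295 131.7 [627.  285.5 131.7] [618.8 306.5 131.7]
255 266 296 144.1 [629.6 286.9 144.1] [621.5 307.8 144.1]
265 265 297 147.5 [635.7 288.6 147.5] [627.1 310.7 147.5]
275 264 296 147.9 [643.1 290.7 147.9] [634.5 312.9 147.9]
wing 2016 [176.44114356 181.74710516 183.57449688] [516.29659206 263.31733282 181.84487531] [-0.99215124 -0.12504362] [11.30290138 51.13122227] -26.913014940740254 26.1099641841912
```

```bash
python3 - <<'E'
from h import *
P=cloud("d1").reshape(-1,3);P=P[~np.isnan(P[:,0])]
th=.308;c=np.array([477,364]);D=P[:,:2]-c
x=D@[np.cos(th),np.sin(th)];y=D@[-np.sin(th),np.cos(th)]
m=(abs(x)<170)&(y>-50)&(y<140)&(P[:,2]>28)&(P[:,2]<400)
h,xe,ye=np.histogram2d(x[m],y[m],bins=[np.arange(-170,171,34),np.arange(-50,141,19)]);print(h.astype(int))
m2=m&(y>50);print(np.percentile(P[m2][:,2],[0,50,90,100]) if m2.any() else 0)
E
```

```text
[[ 0  0  0  0  0  0  0  0  0  0]
 [21 24 22 18 12  0  0  0 15 38]
 [53 61 55 50 26  0  3 37 41 41]
 [69 67 63 50 11  0  0 13 39 35]
 [42 39 37 29 12  0  0  0  0  2]
 [46 36 47 49 25  0  0  0  0  0]
 [32  5  4 11 11  0  0  0  0  0]
 [54 11  2  2  0  0  0  0  0  0]
 [27 10  0  0  0  0  0  0  0  0]
 [ 0  0  0  0  0  0  0  0  1 10]]
[28.01230859 32.4795056  33.86134374 35.38171402]
```

Emit:
drive_tool(deltas="-0.06 0.04 0 -0.038; -0.15 0.09 0 -0.038; -0.2 0.12 0 -0.038; -0.2 0.12 0 -0.038; -0.2 0.12 0 -0.038; -0.2 0.12 0 -0.038; -0.15 0.1 0 -0.038; -0.1 0.07 0 -0.038; 0 0 0 -0.038; 0 0 0 -0.038", gripper=0.4)

```text
t: 10.97
eef_pos: [472.3, 363.5, 212.2]
tcp_rot: [3.141, 0.0, 2.315]
ft_force: [0.3, 0.5, 0.2]
opening: 0.597
grip_force: 0.0
```

Emit:
drive_tool(deltas="0 0 -0.15 -0.038; 0 0 -0.25 -0.038; 0 0 -0.3 -0.038; 0 0 -0.3 -0.026; 0 0 -0.3 0; 0 0 -0.25 0; 0 0 -0.15 0; 0 0 -0.1 0; 0 0 0 0")

```text
t: 11.72
eef_pos: [472.3, 362.5, 30.1]
tcp_rot: [-3.139, 0.001, 1.881]
ft_force: [0.0, 0.9, -0.1]
opening: 0.599
grip_force: 0.0
```

Emit:
drive_tool(deltas="0.03 0.01 0 0; 0.04 0.013 0 0; 0.04 0.013 0 0; 0.02 0.006 0 0; 0.01 0.003 0 0;0.01 0.003 0 0; 0 0 0 0; 0 0 0 0")

```text
t: 12.38
eef_pos: [487.9, 367.7, 31.8]
tcp_rot: [3.141, -0.0, 1.882]
ft_force: [0.5, 0.8, 0.5]
opening: 0.602
grip_force: 0.0
```

Emit:
drive_tool(deltas="0.01 0.003 0 0; 0.01 0.003 0 0; 0 0 0 0; 0 0 0 0")

```text
t: 12.72
eef_pos: [489.8, 368.3, 31.7]
tcp_rot: [-3.141, 0.0, 1.882]
ft_force: [-1.2, 0.1, 0.8]
opening: 0.596
grip_force: 0.7
```

Emit:
drive_tool(deltas="0.01 0.003 0 0; 0.01 0.003 0 0; 0 0 0 0; 0 0 0 0")

```text
t: 13.05
eef_pos: [490.3, 368.7, 31.5]
tcp_rot: [-3.138, -0.0, 1.882]
ft_force: [-7.2, 1.5, 4.3]
opening: 0.6
grip_force: 3.9
```

Emit:
drive_tool(deltas="0.01 0.003 0 0; 0 0 0 0; 0 0 0 0")

```text
t: 13.3
eef_pos: [490.6, 369.1, 31.5]
tcp_rot: [-3.137, -0.0, 1.882]
ft_force: [-11.5, 2.6, 5.1]
opening: 0.596
grip_force: 5.3
```

Emit:
drive_tool(deltas="-0.06 -0.02 0 0; -0.06 -0.02 0.05 0; 0 0 0.3 0; 0 0 0.35 0; 0 0 0.35 0.038; 0 0 0.35 0.038; 0 0 0.25 0.038; 0.06 -0.04 0.15 0.038; 0.15 -0.09 0 0.038; 0.2 -0.14 0 0.038")

```text
t: 14.13
eef_pos: [521.8, 338.7, 213.9]
tcp_rot: [3.139, 0.002, 2.606]
ft_force: [0.2, 1.1, -0.1]
opening: 0.604
grip_force: 0.0
```

Emit:
drive_tool(deltas="0.2 -0.14 0 0.038; 0.2 -0.14 0 0.038; 0.2 -0.13 0 0.038; 0.1 -0.07 0 0.038; 0.05 -0.03 0 0.038; 0 0 0 0.038; 0 0 0 0.038; 0 0 0 0.005; 0 0 0 0")

```text
t: 14.88
eef_pos: [596.9, 287.1, 212.1]
tcp_rot: [-3.142, 0.001, -2.836]
ft_force: [0.0, -0.2, 0.2]
opening: 0.6
grip_force: 0.0
```

```bash
python3 - <<'E'
from h import *
s=env.state();print(s["t"],s["eef_pos"],s["tcp_rot"],s["ft_force"])
cam("wrist","w6");n="w6"
P=cloud(n);f=lambda u,v,z:onz(n,u,v,z)
for u in (145,170,195,215,240,335,355,385,410,435):
    z=P[30:170,u,2]; top=np.where((z>57)&(z<70))[0]; fe=np.where((z>46)&(z<57))[0]
    p=f(u,30+top.max()+.5,61); 
    print(u,p[:2], f(u,30+fe.max()+.5,51)[:2] if fe.max()>top.max() else None)
for v in (150,180,200,220,240):
    r=P[v,230:340]; k=np.where(r[:,2]>100)[0]; 
    a,b=230+k.min(),230+k.max(); zz=np.median(r[k,2]); print(v,a,b,zz.round(1),(f(a-.5,v,zz)+f(b+.5,v,zz))/2)
E
```

```text
14.8833 [596.88582898 287.05126631 212.07756515] [-3.14155802e+00  5.85586057e-04 -2.83558396e+00] [ 0.03694052 -0.19271014  0.16367965]
145 [555.8 153.7] None
170 [550.1 174.4] None
195 [543.6 195. ] None
215 [539.3 211.6] [562.3 216.1]
240 [533.6 232.4] [555.5 237.6]
335 [510.5 311.1] [529.7 319.6]
355 [506.  327.9] [524.2 336.9]
385 [499. 353.] None
410 [492.5 373.6] [492.3 377.2]
435 [486.8 394.6] None
150 267 294 130.7 [553.9  275.15 130.7 ]
180 267 294 130.9 [574.35 281.6  130.9 ]
200 267 294 130.9 [588.45 286.05 130.9 ]
220 268 293 131.4 [602.85 290.65 131.4 ]
240 267 293 131.7 [617.85 295.05 131.7 ]
```

Emit:
drive_tool(deltas="-0.06 -0.04 0 -0.038; -0.15 -0.12 0 -0.038; -0.2 -0.16 0 -0.038; -0.2 -0.16 0 -0.038; -0.2 -0.16 0 -0.038; -0.2 -0.16 0 -0.038; -0.13 -0.11 0 -0.038; -0.06 -0.05 0 -0.038; 0 0 0 -0.038; 0 0 0 -0.038", gripper=1)

```text
t: 15.77
eef_pos: [476.6, 190.9, 212.3]
tcp_rot: [3.141, 0.001, 2.246]
ft_force: [0.5, 0.7, -0.7]
opening: 0.013
grip_force: 0.0
```

Emit:
drive_tool(deltas="0 0 -0.15 -0.038; 0 0 -0.25 -0.038; 0 0 -0.3 -0.038; 0 0 -0.3 -0.005; 0 0 -0.3 0; 0 0 -0.25 0; 0 0 -0.15 0; 0 0 -0.1 0; 0 0 -0.01 0; 0 0 0 0")

```text
t: 16.6
eef_pos: [477.1, 191.3, 31.0]
tcp_rot: [3.141, 0.0, 1.881]
ft_force: [-0.4, 0.0, -0.1]
opening: 0.004
grip_force: 0.0
```

Emit:
drive_tool(deltas="0.04 0.013 0 0; 0.06 0.019 0 0; 0.05 0.016 0 0; 0.03 0.01 0 0; 0.02 0.006 0 0;0.01 0.003 0 0; 0.01 0.003 0 0; 0 0 0 0; 0 0 0 0")

```text
t: 17.35
eef_pos: [498.8, 198.2, 30.7]
tcp_rot: [-3.141, -0.0, 1.882]
ft_force: [-0.1, 0.2, -0.0]
opening: 0.002
grip_force: 0.0
```

Emit:
drive_tool(deltas="0.01 0.003 0 0; 0.01 0.003 0 0; 0 0 0 0; 0 0 0 0")

```text
t: 17.68
eef_pos: [501.0, 198.8, 30.7]
tcp_rot: [3.142, -0.0, 1.882]
ft_force: [-0.2, -0.4, 0.5]
opening: -0.0
grip_force: 0.0
```

Emit:
drive_tool(deltas="0.01 0.003 0 0; 0.01 0.003 0 0; 0 0 0 0; 0 0 0 0")

```text
t: 18.02
eef_pos: [503.0, 199.4, 30.7]
tcp_rot: [3.141, -0.0, 1.882]
ft_force: [0.4, 0.0, 0.9]
opening: 0.004
grip_force: 0.0
```

Emit:
drive_tool(deltas="0.01 0.003 0 0; 0.01 0.003 0 0; 0 0 0 0; 0 0 0 0")

```text
t: 18.35
eef_pos: [505.0, 200.0, 30.7]
tcp_rot: [3.141, -0.0, 1.882]
ft_force: [-1.4, 1.7, 0.1]
opening: 0.005
grip_force: 0.0
```

Emit:
drive_tool(deltas="0.01 0.003 0 0; 0.01 0.003 0 0; 0 0 0 0; 0 0 0 0")

```text
t: 18.68
eef_pos: [507.0, 200.6, 30.8]
tcp_rot: [3.141, 0.0, 1.882]
ft_force: [0.0, -0.0, -0.6]
opening: 0.008
grip_force: 0.0
```

Emit:
drive_tool(deltas="0.01 0.003 0 0; 0 0 0 0; 0 0 0 0")

```text
t: 18.93
eef_pos: [507.6, 200.8, 30.7]
tcp_rot: [-3.141, -0.0, 1.882]
ft_force: [-1.9, -0.6, 0.4]
opening: 0.008
grip_force: 1.2
```

Emit:
drive_tool(deltas="0.01 0.003 0 0; 0 0 0 0; 0 0 0 0")

```text
t: 19.18
eef_pos: [507.7, 200.9, 30.6]
tcp_rot: [-3.139, -0.0, 1.882]
ft_force: [-5.9, -2.3, 3.4]
opening: -0.0
grip_force: 3.3
```

Emit:
drive_tool(deltas="0.01 0.003 0 0; 0 0 0 0; 0 0 0 0")

```text
t: 19.43
eef_pos: [507.6, 200.9, 30.5]
tcp_rot: [-3.136, -0.0, 1.882]
ft_force: [-10.5, -3.2, 6.3]
opening: 0.003
grip_force: 5.4
```

Emit:
drive_tool(deltas="0.01 0.003 0 0; 0 0 0 0; 0 0 0 0")

```text
t: 19.68
eef_pos: [507.6, 200.9, 30.4]
tcp_rot: [-3.134, -0.0, 1.882]
ft_force: [-14.1, -4.9, 9.5]
opening: 0.007
grip_force: 7.5
```

Emit:
drive_tool(deltas="-0.1 -0.03 0 0; -0.1 -0.03 0.05 0; 0 0 0.3 0; 0 0 0.35 0; 0 0 0.35 0.038; 0 0 0.35 0.038; 0 0 0.25 0.038; 0.06 0.05 0.17 0.038; 0.15 0.13 0 0.038; 0.2 0.18 0 0.038", gripper=0.4)

```text
t: 20.52
eef_pos: [532.1, 231.7, 215.2]
tcp_rot: [3.139, 0.003, 2.604]
ft_force: [0.8, -0.2, -0.0]
opening: 0.591
grip_force: 0.0
```

Emit:
drive_tool(deltas="0.2 0.18 0 0.038; 0.2 0.18 0 0.038; 0.15 0.13 0 0.038; 0.08 0.07 0 0.038; 0.02 0.01 0 0.038; 0 0 0 0.038; 0 0 0 0.038; 0 0 0 0.005; 0 0 0 0")

```text
t: 21.27
eef_pos: [596.8, 288.7, 213.0]
tcp_rot: [3.141, 0.0, -2.836]
ft_force: [-0.3, -0.3, -0.8]
opening: 0.606
grip_force: 0.0
```

```bash
cat > chk.py <<'E'
from h import *
import sys
n=sys.argv[1]
s=env.state();print(s["t"],s["eef_pos"],s["tcp_rot"],s["ft_force"])
cam("wrist",n)
P=cloud(n);f=lambda u,v,z:onz(n,u,v,z)
for u in (145,170,195,215,240,335,355,385,410,435):
    z=P[30:170,u,2]; top=np.where((z>57)&(z<70))[0]; fe=np.where((z>46)&(z<57))[0]
    p=f(u,30+top.max()+.5,61); 
    print(u,p[:2], f(u,30+fe.max()+.5,51)[:2] if fe.max()>top.max() else None)
for v in (150,180,200,220,240):
    r=P[v,230:340]; k=np.where(r[:,2]>100)[0]; 
    a,b=230+k.min(),230+k.max(); zz=np.median(r[k,2]); print(v,a,b,zz.round(1),(f(a-.5,v,zz)+f(b+.5,v,zz))/2)
E
python3 chk.py w7
```

```text
21.2667 [596.79918551 288.74422493 213.04027666] [ 3.14147014e+00  4.19069845e-04 -2.83554948e+00] [-0.25834986 -0.31526443 -0.78601156]
145 [559.8 156. ] [561.7 152.8]
170 [553.3 176.6] [555.  174.1]
195 [547.6 197.5] None
215 [542.4 214. ] [561.5 217.4]
240 [535.9 234.7] [554.6 239. ]
335 [511.1 313.3] [528.7 321.2]
355 [505.9 329.8] [523.3 338.5]
385 [498.  354.6] None
410 [491.5 375.3] NoneTraceback (most recent call last):
  File "chk.py", line 10, in <module>
    print(u,p[:2], f(u,30+fe.max()+.5,51)[:2] if fe.max()>top.max() else None)
                                                 ~~~~~~^^
    return umr_maximum(a, axis, None, out, keepdims, initial, where)
ValueError: zero-size array to reduction operation maximum which has no identity
```

Emit:
drive_tool(deltas="0 0 -0.2 0; 0 0 -0.3 0; 0 0 -0.3 0; 0 0 -0.2 0; 0 0 -0.13 0; 0 0 -0.06 0; 0 0 0 0; 0 0 0 0")

```text
t: 21.98
eef_pos: [597.2, 288.9, 94.4]
tcp_rot: [3.141, 0.001, -2.835]
ft_force: [0.2, -0.5, 0.0]
opening: 0.6
grip_force: 0.0
```

Emit:
drive_tool(deltas="0 0 0 0; 0 0 0 0; 0 0 0 0; 0 0 0 0; 0 0 0 0; 0 0 0 0; 0 0 0 0; 0 0 0 0", gripper=1)

```text
t: 22.65
eef_pos: [597.0, 288.6, 93.8]
tcp_rot: [-3.142, 0.0, -2.833]
ft_force: [0.2, -2.3, 0.2]
opening: 0.211
grip_force: 30.0
```

Emit:
drive_tool(deltas="0 0 -0.01 0; 0 0 -0.01 0; 0 0 -0.01 0; 0 0 -0.01 0; 0 0 -0.01 0")

```text
t: 23.07
eef_pos: [597.0, 288.7, 88.8]
tcp_rot: [-3.142, 0.0, -2.833]
ft_force: [-1.2, -2.3, 3.4]
opening: 0.208
grip_force: 30.0
```

Emit:
drive_tool(deltas="0 0 -0.01 0; 0 0 -0.01 0; 0 0 -0.01 0")

```text
t: 23.32
eef_pos: [597.0, 288.7, 85.6]
tcp_rot: [-3.142, 0.0, -2.833]
ft_force: [-1.1, -3.2, 3.2]
opening: 0.213
grip_force: 30.0
```

Emit:
drive_tool(deltas="0 0 -0.01 0; 0 0 -0.01 0")

```text
t: 23.48
eef_pos: [597.0, 288.7, 83.6]
tcp_rot: [-3.142, -0.0, -2.833]
ft_force: [0.5, -2.6, 2.8]
opening: 0.213
grip_force: 30.0
```

Emit:
drive_tool(deltas="0 0 -0.01 0; 0 0 -0.005 0")

```text
t: 23.65
eef_pos: [597.0, 288.7, 82.1]
tcp_rot: [3.142, 0.0, -2.833]
ft_force: [0.4, -3.5, 4.7]
opening: 0.207
grip_force: 30.0
```

Emit:
drive_tool(deltas="0 0 -0.005 0; 0 0 -0.005 0")

```text
t: 23.82
eef_pos: [597.1, 288.7, 81.6]
tcp_rot: [3.142, 0.0, -2.833]
ft_force: [0.7, -4.0, 7.9]
opening: 0.21
grip_force: 30.0
```

Emit:
drive_tool(deltas="0 0 -0.005 0; 0 0 -0.005 0")

```text
t: 23.98
eef_pos: [597.2, 288.8, 80.9]
tcp_rot: [3.142, 0.001, -2.833]
ft_force: [0.6, -4.0, 9.8]
opening: 0.208
grip_force: 30.0
```

Emit:
drive_tool(deltas="0 0 0 0; 0 0 0 0")

```text
t: 24.15
eef_pos: [597.2, 288.8, 80.8]
tcp_rot: [3.142, 0.001, -2.833]
ft_force: [0.6, -4.0, 7.3]
opening: 0.206
grip_force: 30.0
```

Emit:
drive_tool(deltas="0 0 0.003 0; 0 0 0 0")

```text
t: 24.32
eef_pos: [597.2, 288.8, 80.9]
tcp_rot: [3.142, 0.001, -2.833]
ft_force: [0.9, -4.1, 5.5]
opening: 0.209
grip_force: 30.0
```

Emit:
drive_tool(deltas="0 0 0 0; 0 0 0 0; 0 0 0 0; 0 0 0 0; 0 0 0 0; 0 0 0 0", gripper=0.4)

```text
t: 24.82
eef_pos: [596.8, 288.9, 80.4]
tcp_rot: [3.141, -0.0, -2.833]
ft_force: [0.0, 0.2, 0.1]
opening: 0.567
grip_force: 0.0
```

Emit:
drive_tool(deltas="0 0 0.1 0; 0 0 0.3 0; 0 0 0.35 0; 0 0 0.35 0; 0 0 0.22 0; 0 0 0 0; 0 0 0 0")

```text
t: 25.4
eef_pos: [597.2, 288.9, 214.5]
tcp_rot: [3.141, 0.003, -2.833]
ft_force: [0.1, 0.2, -0.5]
opening: 0.602
grip_force: 0.0
```

```bash
cat > tilt.py <<'E'
from h import *
import sys
def tilt(n):
    P=cloud(n);m=np.zeros(P.shape[:2],bool);m[140:245,272:290]=1
    m&=(P[...,2]>100)&(P[...,2]<140);q=P[m]
    x=(q[:,:2]-[596.4,288.7])@[.953,.303]
    c=np.polyfit(x,q[:,2],1);k=abs(q[:,2]-np.polyval(c,x))<3;c=np.polyfit(x[k],q[k,2],1);return c.round(4),k.sum()
def wing(n):
    P=cloud(n);m=(P[...,2]>150)&(P[...,2]<190);m[240:]=0
    q=P[m];zt=np.percentile(q[:,2],60);t=q[q[:,2]>zt-4];c=t.mean(0)
    w,V=np.linalg.eigh(np.cov(t[:,:2].T));a=np.arctan2(V[1,1],V[0,1]);return c.round(1),(a+np.pi/2)%np.pi-np.pi/2,zt,np.sqrt(w*12)
if __name__=="__main__":
    n=sys.argv[1]
    s=env.state();print(s["t"],s["eef_pos"],s["tcp_rot"],s["ft_force"])
    cam("wrist",n)
    for k in ("w5","w7",n): print(k,tilt(k),wing(k))
E
python3 tilt.py w8; python3 - <<'E'
import sys;sys.path.insert(0,'.')
E
```

```text
25.4 [597.21879783 288.93462881 214.49734828] [ 3.14134543e+00  3.03030376e-03 -2.83320665e+00] [ 0.0817746   0.20942593 -0.49893666]
w5 (array([1.620000e-02, 1.313168e+02]), np.int64(1786)) (array([516.3, 263.3, 181.7]), np.float64(0.12844294400886413), np.float64(182.10548270565886), array([11.74554376, 51.44423374]))
w7 (array([1.350000e-02, 1.313018e+02]), np.int64(1879)) (array([516.2, 263.5, 181.7]), np.float64(0.1310732853824108), np.float64(182.10887671086036), array([11.70349437, 51.22403822]))
w8 (array([-3.000000e-04,  1.184953e+02]), np.int64(1852)) (array([516.9, 263.7, 170.1]), np.float64(0.12828188445122501), np.float64(170.56629262429212), array([11.7491255 , 51.38359742]))
```

Emit:
drive_tool(deltas="-0.1 -0.03 0 -0.02; -0.2 -0.06 0 -0.02; -0.25 -0.08 0 -0.017; -0.18 -0.06 0 0; -0.07 -0.023 -0.1 0; 0 0 -0.25 0; 0 0 -0.25 0; 0 0 -0.15 0; 0 0 -0.08 0; 0 0 0 0")

```text
t: 26.28
eef_pos: [515.9, 263.1, 127.2]
tcp_rot: [-3.141, -0.004, -3.012]
ft_force: [-0.5, -0.5, 0.5]
opening: 0.6
grip_force: 0.0
```

Emit:
drive_tool(deltas="0 0 0 0")

```text
t: 26.37
eef_pos: [516.9, 263.5, 129.3]
tcp_rot: [-3.141, -0.001, -3.012]
ft_force: [0.0, 0.2, -0.1]
opening: 0.603
grip_force: 0.0
```

Emit:
drive_tool(deltas="0 0 0 0; 0 0 0 0; 0 0 0 0; 0 0 0 0; 0 0 0 0; 0 0 0 0; 0 0 0 0; 0 0 0 0; 0 0 0 0", gripper=1)

```text
t: 27.12
eef_pos: [516.9, 263.5, 129.6]
tcp_rot: [3.141, 0.0, -3.012]
ft_force: [-0.2, 1.0, 0.6]
opening: 0.124
grip_force: 30.0
```

```bash
python3 -c "
from h import *
s=env.state();print(s['eef_pos'],s['opening'],s['grip_force'],s['ft_force'],s['moment'],s['joints'])"
```

```text
[516.9297261  263.54416687 129.5975397 ] 0.1240974503811907 30.000066622160375 [-0.22152748  0.97791981  0.64138741] [ 0.07435612  0.08570436 -0.01014548] [ 3.57599493e-01  5.10055394e-01  1.74932452e+00  1.50768790e-04
  8.82140367e-01 -1.34263541e+00]
```

Emit:
drive_tool(deltas="0 0 0 -0.01; 0 0 0 -0.02; 0 0 0 -0.03; 0 0 0 -0.03; 0 0 0 -0.03; 0 0 0 -0.03; 0 0 0 -0.03; 0 0 0 -0.03; 0 0 0 -0.03; 0 0 0 -0.03")

```text
t: 27.95
eef_pos: [517.2, 263.7, 129.6]
tcp_rot: [3.141, 0.0, 2.418]
ft_force: [0.7, 1.5, -1.0]
opening: 0.123
grip_force: 30.0
```

Emit:
drive_tool(deltas="0 0 0 -0.03; 0 0 0 -0.03; 0 0 0 -0.03; 0 0 0 -0.03; 0 0 0 -0.03; 0 0 0 -0.01; 0 0 0 0; 0 0 0 0")

```text
t: 28.62
eef_pos: [517.4, 263.7, 129.6]
tcp_rot: [3.14, -0.0, 1.921]
ft_force: [3.5, 2.6, -0.7]
opening: 0.123
grip_force: 30.0
```

Emit:
drive_tool(deltas="0 0 0 0; 0 0 0 0; 0 0 0 0; 0 0 0 0", gripper=0.6)

```text
t: 28.95
eef_pos: [516.7, 263.4, 129.5]
tcp_rot: [-3.141, 0.0, 1.92]
ft_force: [0.8, -0.7, 0.1]
opening: 0.348
grip_force: 0.0
```

Emit:
drive_tool(deltas="0 0 0 0; 0 0 0 0; 0 0 0 0; 0 0 0 0; 0 0 0 0; 0 0 0 0", gripper=1)

```text
t: 29.45
eef_pos: [517.3, 263.6, 129.6]
tcp_rot: [3.141, -0.0, 1.92]
ft_force: [3.0, 0.3, -1.1]
opening: 0.125
grip_force: 30.0
```

Emit:
drive_tool(deltas="0 0 0 -0.01; 0 0 0 -0.02; 0 0 0 -0.03; 0 0 0 -0.03; 0 0 0 -0.03; 0 0 0 -0.03; 0 0 0 -0.03; 0 0 0 -0.03; 0 0 0 -0.03; 0 0 0 -0.03")

```text
t: 30.28
eef_pos: [517.5, 263.7, 129.6]
tcp_rot: [3.141, -0.001, 1.067]
ft_force: [3.9, 2.1, -2.9]
opening: 0.128
grip_force: 30.0
```

Emit:
drive_tool(deltas="0 0 0 -0.03; 0 0 0 -0.03; 0 0 0 -0.03; 0 0 0 -0.03; 0 0 0 -0.03; 0 0 0 -0.01; 0 0 0 0; 0 0 0 0")

```text
t: 30.95
eef_pos: [517.5, 263.7, 129.6]
tcp_rot: [3.141, -0.001, 0.57]
ft_force: [6.0, 1.8, -3.4]
opening: 0.123
grip_force: 30.0
```

Emit:
drive_tool(deltas="0 0 0 0; 0 0 0 0; 0 0 0 0; 0 0 0 0; 0 0 0 0; 0 0 0 0", gripper=0.4)

```text
t: 31.45
eef_pos: [516.8, 263.5, 129.6]
tcp_rot: [3.142, 0.0, 0.569]
ft_force: [0.1, 0.3, -0.8]
opening: 0.485
grip_force: 0.0
```

Emit:
drive_tool(deltas="0 0 0.1 0; 0 0 0.25 0; 0 0 0.3 0; 0.1 0.03 0.19 0.038; 0.2 0.06 0 0.038; 0.25 0.08 0 0.038; 0.18 0.06 0 0.038; 0.07 0.02 0 0.038; 0 0 0 0.038; 0 0 0 0.038")

```text
t: 32.28
eef_pos: [597.3, 288.5, 213.9]
tcp_rot: [3.142, 0.0, 1.411]
ft_force: [-0.7, -0.1, 0.2]
opening: 0.6
grip_force: 0.0
```

Emit:
drive_tool(deltas="0 0 0 0.038; 0 0 0 0.038; 0 0 0 0.038; 0 0 0 0.038; 0 0 0 0.038; 0 0 0 0.038; 0 0 0 0.038; 0 0 0 0.038; 0 0 0 0.038; 0 0 0 0.038")

```text
t: 33.12
eef_pos: [596.9, 288.5, 214.4]
tcp_rot: [3.141, 0.0, 2.605]
ft_force: [-0.8, -0.3, 0.6]
opening: 0.599
grip_force: 0.0
```

Emit:
drive_tool(deltas="0 0 0 0.038; 0 0 0 0.038; 0 0 0 0.038; 0 0 0 0.038; 0 0 0 0.038; 0 0 0 0.038; 0 0 0 0.038; 0 0 0 0; 0 0 0 0")

```text
t: 33.87
eef_pos: [596.9, 288.5, 214.2]
tcp_rot: [3.141, 0.0, -2.853]
ft_force: [0.3, -0.4, -0.3]
opening: 0.602
grip_force: 0.0
```

```bash
python3 tilt.py w9; sed -i 's/fe.max()>top.max()/len(fe) and fe.max()>top.max()/' chk.py; python3 chk.py w10
```

```text
33.8667 [596.92114522 288.5148317  214.18183397] [ 3.14142017e+00  4.33464921e-04 -2.85268772e+00] [ 0.33896737 -0.42651366 -0.33337263]
w5 (array([1.620000e-02, 1.313168e+02]), np.int64(1786)) (array([516.3, 263.3, 181.7]), np.float64(0.12844294400886413), np.float64(182.10548270565886), array([11.74554376, 51.44423374]))
w7 (array([1.350000e-02, 1.313018e+02]), np.int64(1879)) (array([516.2, 263.5, 181.7]), np.float64(0.1310732853824108), np.float64(182.10887671086036), array([11.70349437, 51.22403822]))
w9 (array([-2.500000e-03,  1.218916e+02]), np.int64(1886)) (array([517. , 263.4, 170.2]), np.float64(0.57083973818958), np.float64(170.60308253687032), array([11.74321654, 51.32913771]))
33.9167 [596.90322859 288.48832573 214.02226314] [ 3.14147294e+00  2.57955621e-04 -2.85316075e+00] [ 0.48018557 -0.74978725 -0.26750873]
145 [559.3 156.4] None
170 [553.2 177.2] None
195 [546.2 197.9] [557.8 198.4]
215 [541.2 214.6] [561.3 217.8]
240 [535.  235.4] [554.8 239.7]
335 [510.  314.1] [528.5 322. ]
355 [505.  330.8] [523.4 339.4]
385 [496.8 355.5] None
410 [490.7 376.3] None
435 [470.7 391.3] None
150 265 291 121.9 [555.3 276.  121.9]
180 265 291 121.9 [576.75 282.3  121.9 ]
200 266 291 121.9 [591.4  287.05 121.9 ]
220 266 291 121.7 [606.75 291.6  121.7 ]
240 266 293 121.4 [622.3 297.  121.4]
```

```bash
cat > t2.py <<'E'
from tilt import *
def bslope(n):
    P=cloud(n);q=P[np.isfinite(P[...,2])]
    d=q[:,:2]-[524.5,269];x=d@[.953,.303];y=d@[-.303,.953]
    m=(x>25)&(x<95)&(abs(y)<130)&(abs(y)>15)&(abs(q[:,2]-39)<4)
    A=np.c_[x[m],y[m],np.ones(m.sum())];c=np.linalg.lstsq(A,q[m,2],rcond=None)[0];return c.round(4),m.sum()
def full(n): return round(bslope(n)[0][0]-tilt(n)[0][0],4)
if __name__=="__main__":
    for k in ("w5","w6","w7","w8","w9","w10"): print(k,bslope(k),tilt(k)[0],full(k),wing(k)[0][2])
E
python3 t2.py
```

```text
w5 (array([2.0000e-04, 3.0000e-04, 3.8572e+01]), np.int64(17075)) [1.620000e-02 1.313168e+02] -0.016 181.7
w6 (array([4.00000e-04, 3.00000e-04, 3.85651e+01]), np.int64(16996)) [1.280000e-02 1.313469e+02] -0.0124 181.7
w7 (array([-1.0000e-04,  2.0000e-04,  3.8571e+01]), np.int64(16925)) [1.350000e-02 1.313018e+02] -0.0136 181.7
w8 (array([6.00000e-04, 3.00000e-04, 3.85296e+01]), np.int64(16852)) [-3.000000e-04  1.184953e+02] 0.0009 170.1
w9 (array([2.00000e-04, 2.00000e-04, 3.85866e+01]), np.int64(16844)) [-2.500000e-03  1.218916e+02] 0.0027 170.2
w10 (array([3.00000e-04, 2.00000e-04, 3.85382e+01]), np.int64(16853)) [-2.70000e-03  1.21853e+02] 0.003 170.1
```

Emit:
drive_tool(deltas="0 0 -0.2 0.006; 0 0 -0.3 0; 0 0 -0.3 0; 0 0 -0.25 0; 0 0 -0.15 0; 0 0 -0.1 0; 0 0 0 0")

```text
t: 34.55
eef_pos: [596.2, 288.2, 81.6]
tcp_rot: [-3.142, -0.003, -2.832]
ft_force: [-0.3, 0.2, -0.4]
opening: 0.6
grip_force: 0.0
```

Emit:
drive_tool(deltas="0 0 0 0; 0 0 0 0; 0 0 0 0; 0 0 0 0; 0 0 0 0; 0 0 0 0; 0 0 0 0; 0 0 0 0", gripper=1)

```text
t: 35.22
eef_pos: [597.1, 288.5, 83.8]
tcp_rot: [-3.142, 0.0, -2.83]
ft_force: [-0.4, -0.4, 1.3]
opening: 0.208
grip_force: 30.0
```

Emit:
drive_tool(deltas="0 0 -0.005 0; 0 0 -0.005 0")

```text
t: 35.38
eef_pos: [597.2, 288.5, 83.2]
tcp_rot: [3.142, 0.001, -2.83]
ft_force: [-1.3, -1.0, 8.9]
opening: 0.209
grip_force: 30.0
```

Emit:
drive_tool(deltas="0 0 -0.005 0; 0 0 0 0")

```text
t: 35.55
eef_pos: [597.2, 288.5, 82.9]
tcp_rot: [3.142, 0.001, -2.83]
ft_force: [-0.7, -1.1, 8.5]
opening: 0.207
grip_force: 30.0
```

Emit:
drive_tool(deltas="0 0 -0.005 0; 0 0 0 0")

```text
t: 35.72
eef_pos: [597.2, 288.5, 82.7]
tcp_rot: [3.142, 0.001, -2.83]
ft_force: [-2.3, -1.4, 10.0]
opening: 0.211
grip_force: 30.0
```

Emit:
drive_tool(deltas="0 0 0 0; 0 0 0 0; 0 0 0 0; 0 0 0 0; 0 0 0 0", gripper=0.5)

```text
t: 36.13
eef_pos: [596.8, 288.5, 81.3]
tcp_rot: [3.142, -0.0, -2.83]
ft_force: [-0.2, 0.0, -0.2]
opening: 0.484
grip_force: 0.0
```

Emit:
drive_tool(deltas="0 0 0.15 0; 0 0 0.3 0; 0 0 0.35 0; 0 0 0.35 0; 0 0 0.16 0; 0 0 0 0; 0 0 0 0")

```text
t: 36.72
eef_pos: [597.0, 288.5, 212.9]
tcp_rot: [3.141, 0.001, -2.83]
ft_force: [1.0, 0.1, -0.2]
opening: 0.499
grip_force: 0.0
```

```bash
cat > t3.py <<'E'
from t2 import *
n=sys.argv[1];s=env.state();print(s["t"],s["eef_pos"],s["tcp_rot"]);cam("wrist",n)
print(n,bslope(n),tilt(n),full(n),wing(n))
E
python3 t3.py w11
```

```text
36.7167 [596.95613428 288.53239391 212.93952589] [ 3.14144250e+00  1.21458597e-03 -2.83003026e+00]
w11 (array([3.00000e-04, 2.00000e-04, 3.85561e+01]), np.int64(16986)) (array([-1.440000e-02,  1.208142e+02]), np.int64(1882)) 0.0147 (array([517.5, 263.5, 170.1]), np.float64(0.5706766671955634), np.float64(170.51987042026295), array([11.70420378, 51.23717882]))
```

Emit:
drive_tool(deltas="-0.1 -0.03 0 0.03; -0.2 -0.06 0 0.03; -0.25 -0.08 0 0.023; -0.18 -0.06 0 0; -0.066 -0.02 -0.1 0; 0 0 -0.25 0; 0 0 -0.25 0; 0 0 -0.15 0; 0 0 -0.08 0; 0 0 0 0")

```text
t: 37.6
eef_pos: [516.2, 263.0, 126.8]
tcp_rot: [3.14, -0.005, -2.569]
ft_force: [-0.4, 0.5, -0.7]
opening: 0.5
grip_force: 0.0
```

Emit:
drive_tool(deltas="0 0 0 0; 0 0 0 0; 0 0 0 0; 0 0 0 0; 0 0 0 0; 0 0 0 0; 0 0 0 0; 0 0 0 0", gripper=1)

```text
t: 38.27
eef_pos: [517.6, 263.5, 129.9]
tcp_rot: [-3.141, 0.001, -2.569]
ft_force: [-0.0, -1.0, 2.9]
opening: 0.124
grip_force: 30.0
```

Emit:
drive_tool(deltas="0 0 0 -0.01; 0 0 0 -0.02; 0 0 0 -0.03; 0 0 0 -0.03; 0 0 0 -0.03; 0 0 0 -0.03; 0 0 0 -0.03; 0 0 0 -0.03; 0 0 0 -0.03; 0 0 0 -0.03")

```text
t: 39.1
eef_pos: [517.6, 263.8, 129.8]
tcp_rot: [3.141, 0.001, 2.861]
ft_force: [2.0, 2.5, 1.2]
opening: 0.125
grip_force: 30.0
```

Emit:
drive_tool(deltas="0 0 0 -0.03; 0 0 0 -0.03; 0 0 0 -0.03; 0 0 0 -0.03; 0 0 0 -0.02; 0 0 0 -0.005; 0 0 0 0")

```text
t: 39.68
eef_pos: [517.9, 263.9, 129.7]
tcp_rot: [3.14, 0.0, 2.41]
ft_force: [3.7, 3.5, 0.1]
opening: 0.126
grip_force: 30.0
```

Emit:
drive_tool(deltas="0 0 0 0; 0 0 0 0; 0 0 0 0; 0 0 0 0", gripper=0.6)

```text
t: 40.02
eef_pos: [517.1, 263.4, 129.5]
tcp_rot: [-3.141, -0.0, 2.411]
ft_force: [0.6, -0.6, 0.6]
opening: 0.345
grip_force: 0.0
```

Emit:
drive_tool(deltas="0.005 0.002 0 0; 0 0 0 0; 0 0 0 0; 0 0 0 0; 0 0 0 0; 0 0 0 0", gripper=1)

```text
t: 40.52
eef_pos: [518.1, 263.7, 129.6]
tcp_rot: [3.141, 0.0, 2.41]
ft_force: [3.2, 0.3, -1.0]
opening: 0.126
grip_force: 30.0
```

Emit:
drive_tool(deltas="0 0 0 -0.01; 0 0 0 -0.02; 0 0 0 -0.03; 0 0 0 -0.03; 0 0 0 -0.03; 0 0 0 -0.03; 0 0 0 -0.03; 0 0 0 -0.03; 0 0 0 -0.03; 0 0 0 -0.03")

```text
t: 41.35
eef_pos: [518.4, 264.0, 129.4]
tcp_rot: [3.14, -0.0, 1.558]
ft_force: [5.5, 4.8, -4.3]
opening: 0.128
grip_force: 30.1
```

Emit:
drive_tool(deltas="0 0 0 -0.03; 0 0 0 -0.03; 0 0 0 -0.03; 0 0 0 -0.03; 0 0 0 -0.02; 0 0 0 -0.005; 0 0 0 0")

```text
t: 41.93
eef_pos: [518.7, 264.0, 129.4]
tcp_rot: [3.141, -0.001, 1.105]
ft_force: [6.7, 2.5, -4.3]
opening: 0.125
grip_force: 30.0
```

Emit:
drive_tool(deltas="0 0 0 0; 0 0 0 0; 0 0 0 0; 0 0 0 0; 0 0 0 0; 0 0 0 0", gripper=0.4)

```text
t: 42.43
eef_pos: [517.8, 263.7, 129.6]
tcp_rot: [3.142, 0.0, 1.106]
ft_force: [0.9, -0.1, 0.0]
opening: 0.489
grip_force: 0.0
```

Emit:
drive_tool(deltas="0 0 0.1 0; 0 0 0.25 0; 0 0 0.3 0; 0.1 0.03 0.19 0.038; 0.2 0.06 0 0.038; 0.25 0.08 0 0.038; 0.18 0.06 0 0.038; 0.06 0.02 0 0.038; 0 0 0 0.038; 0 0 0 0.038")

```text
t: 43.27
eef_pos: [597.1, 288.7, 214.0]
tcp_rot: [-3.142, 0.0, 1.948]
ft_force: [0.1, 0.1, 0.8]
opening: 0.602
grip_force: 0.0
```

Emit:
drive_tool(deltas="0 0 0 0.038; 0 0 0 0.038; 0 0 0 0.038; 0 0 0 0.038; 0 0 0 0.038; 0 0 0 0.038; 0 0 0 0.038; 0 0 0 0.038; 0 0 0 0.038; 0 0 0 0.038")

```text
t: 44.1
eef_pos: [596.8, 288.7, 214.4]
tcp_rot: [3.141, 0.0, -3.141]
ft_force: [0.6, 0.2, 0.1]
opening: 0.604
grip_force: 0.0
```

Emit:
drive_tool(deltas="0 0 0 0.038; 0 0 0 0.038; 0 0 0 0.023; 0 0 0 0; 0 0 0 0")

```text
t: 44.52
eef_pos: [596.8, 288.7, 214.2]
tcp_rot: [3.141, 0.0, -2.839]
ft_force: [1.0, -0.2, -0.7]
opening: 0.598
grip_force: 0.0
```

```bash
python3 t3.py w12; python3 chk.py w13
```

```text
44.5167 [596.81972309 288.69933266 214.17853734] [ 3.14145479e+00  4.02622071e-04 -2.83897413e+00]
w12 (array([7.00000e-04, 2.00000e-04, 3.85423e+01]), np.int64(16848)) (array([-3.080000e-02,  1.220693e+02]), np.int64(1885)) 0.0315 (array([518.7, 263.5, 169.6]), np.float64(1.1123571912748762), np.float64(169.97687876863458), array([11.77380191, 51.42560875]))
44.5667 [596.84443528 288.69957591 214.06356014] [ 3.14147249e+00  3.96810891e-04 -2.83922258e+00] [-0.18669635 -0.915246   -0.24781536]
145 [559.5 155.7] None
170 [553.  176.5] None
195 [546.6 197.2] None
215 [541.4 213.8] [561.4 217.3]
240 [534.9 234.5] [554.6 239. ]
335 [510.4 313.4] [528.9 321.5]
355 [505.2 330. ] [523.5 338.9]
385 [496.7 354.6] [496.6 357.5]
410 [490.2 375.3] None
435 [478.4 393.7] None
150 265 291 123.3 [555.3 275.6 123.3]
180 265 291 122.8 [576.6 282.2 122.8]
200 266 291 122.4 [591.3  287.15 122.4 ]
220 266 291 121.9 [606.6 291.9 121.9]
240 265 292 121.0 [622.5 296.9 121. ]
```

```bash
python3 - <<'E'
import sys
from t2 import *
print(full("w13"),wing("w13"))
cam("side","d6");im=load("d6")[0]
cv2.imwrite("pics/d6.png",im[:,:,::-1])
E
```

```text
0.0306 (array([518.8, 263.5, 169.6]), np.float64(1.1059163533273355), np.float64(169.9946816708358), array([11.63053608, 51.3691318 ]))
```

View pics/d6.png

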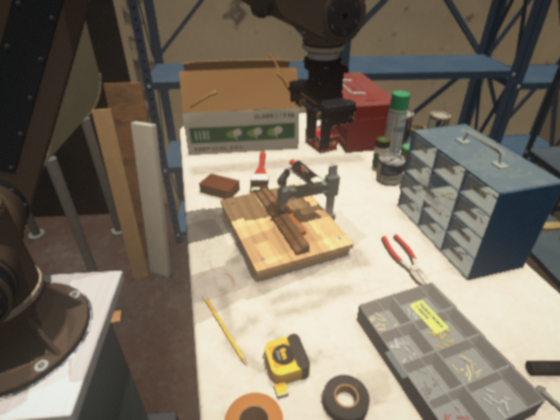

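The moulding (265–305, 190–250) lies against the fence, the clamp is on it, the tools are where they were and the gripper is clear.

```bash
python3 -c "
from cell import env
print(env.job_done())"
```

```text
the job is handed in; nothing more can be done
None
```

I handed the job in at about 45 s: the moulding lies along the fence with the clamp screwed tight at about 26 N, estimated from the arm's 0.031 rad tilt. The first jaw push wasn't bearing, so that first tightening (2.7 rad) only slid the jaw back up. I pushed the jaw down again to a light bearing of 0.0147 rad and then tightened 2.6 rad, slightly under half a turn. The tools were left where they lay.

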